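# Check a delivered carton for damp with the spring-tipped meter

### The arm

A 6-joint arm with a two-finger parallel gripper is mounted at the origin on the work surface. World frame = base frame: x ahead of the robot, y to its left, z up, the work surface at z = 0. Lengths are in m, angles in rad, forces in N, time in s.
With the tool pointing down it reaches from about 0.25 to 0.775 m from the base axis. Payload 8.9 kg.
Tool frame: the origin (TCP) lies on the centre line of the jaws, within the pads' length; the fingertips stand 22 mm ahead of it and the grasp point (between the pads) lies 3 mm ahead of it; z points along the fingers, y is the direction in which the jaws open and shut (so a half turn about z gives the same grasp; the last joint's range is limited). The gripper opens to 85 mm and grips with 20 to 120 N. Pads are 22 mm wide; open, the fingers measure 114 mm over their backs; the gripper's body (76 mm by 85 mm) begins 54 mm behind the grasp point. The pads swing forward as they close: fully open they stand 13 mm farther back than shut.
Start: joints at [0.982, 0.291, -0.153, 1.127, 0, 1.431], TCP at [0.228, 0.473, 0.231] pointing down, gripper open.
Joint ranges: [-2.52, 2.52], [-0.91, 1.74], [-1.3, 1.37], [-1.96, 2.02], [-1.52, 1.47], [-3.14, 3.14]. Speed limits (rad/s): [2.22, 2.22, 2.79, 3.14, 3.14, 3.14].

### API

Orientations are given as a unit quaternion [x, y, z, w].
In Python, from cell import manip gives the robot as it stands.
- The arm moves only by the shell command python3 -m inch 'ROWS'. ROWS is JSON, one flat list of numbers, 7 for each row, row after row: the turn, a rotation vector about the world's x, y, z in degrees, then the shift along the world's x, y, z in mm, then the opening, from 0 (shut) to 1 (fully open). A call has 1 to 12 rows; each row shifts and turns the commanded pose from where the row before left it; what a row does not reach is not made up. A row lasts 1/12 s, in which the tool goes at most 41.7 mm and 7.16 degrees, less where a joint would pass 70% of its speed; a pose out of reach is approached as far as the arm can. A call is refused whole if a number of a shift passes 41.7 or a number of a turn 7.16, either way. A call with a gripper value outside its range is refused whole. The fingers move at their own pace and stop on an object; the grip force is fixed at half the most. Time passes only in rows, so rows that do not move let the fingers close. It gives the time, the measured TCP pose, the force and the opening at its end, in the units of the state.
- manip.get_state(): the state, without advancing time (a new reading comes with each control period).
- manip.grab_frame(name): name is "side" or "top" or "wrist"; returns (picture, depth): 384x512x3 uint8, red, green, blue; 384x512 float32, m along the optical axis (not along the pixel's ray), 0 where there is no reading.
- manip.calibration(name): a dict with "fx", "fy", "cx", "cy" (pixels), "k1" (the pictures are not rectified: a ray, as slopes to the right and down, at radius r is drawn at 1 + k1 r^2 times it, then the intrinsics apply), "R" (3x3) and "t" (3): a world point X has camera coordinates R X + t. Camera axes: x right, y down, z forward; pixel columns grow to the right and rows downward; lengths in m; the calibration is good to about 2 mm. A picture is of the moment at which its call begins: read the wrist's pose just before it. calibration takes no time and is no camera call; for the wrist camera it gives the pose at the moment of the call.
- manip.sign_off(): hands the job in, once; it reports no verdict.
The state is a dict: "time": time; "joint_pos": joint angles; "joint_velocities": joint speeds; "joint_efforts": joint torques, N m; "tcp_pos": TCP position; "tcp_rot": TCP orientation; "wrist_force": force on the tool from outside, world axes, zero at the start; "wrist_torque": the same for the moment, N m; "opening": finger opening in m.
Only numpy, scipy, OpenCV 4.12 (cv2) and the standard library are available. Lean on these libraries where they do the work, as an engineer would, in place of code of your own. Each camera call takes 0.05 s, during which the arm holds its last target.

### The job

Lift the blue-handled moisture meter straight out of its dock and check it on the green-ringed spot of the small check block: hold it upright there, tip on the centre, for two seconds, pressing gently so that the spring tip is pushed about halfway in. Then hold it in the same way on the orange-ringed spot of the carton on the tilted stand, square to the sloping carton, tip on the centre and about halfway in, and finish while still holding it there. Never press hard, and leave the slope of the stand and everything else on the bench as it is.

Things in the scene. Friction and masses are not known exactly. Their poses are not given: they have to be found in the camera images.
- meter: Moisture meter, 0.19 kg, upright in the dock. Origin: underside centre of its lower body; z up its axis. In mm along z: spring tip -20 to 0 (10 across); white square body 0 to 50 (23 wide); black collar 50 to 58 (42 square); blue handle 58 to 135, 34 wide along x, 24 along y: grip across y near z = 95. Docked, origin 30 above the bench, collar on the dock's top, tip hanging free.
- tip (a joint): How far the meter's spring tip is pushed in, m: 0 is fully out (20 mm showing), 0.016 is the stop. It slides along the meter's z. Spring: 0.8 N to start, then 400 N/m, so halfway (0.008) is 4 N. The lowest 8 mm of the tip are orange, the rest is steel: at halfway only 12 mm show.
- tip_end (a point): Free end of the spring tip, on the meter's axis, 20 mm under meter's origin when out.
- dock: Grey dock fixed to the bench: a 60 x 60 mm block on a 90 x 90 mm dark foot 6 mm thick, 80 mm high in all, with a 29 mm square well open at the top that holds the meter's lower body. Lift the meter at least 75 mm straight up to clear it. Origin: centre of its underside; z up, x and y along its sides and those of the docked meter.
- block: Check block fixed to the bench: grey, 75 x 75 mm, with an aluminium plate on it, top level at 30 mm height. Origin: centre of its underside.
- check_spot (a point): Centre of the green ring (36 mm across, white inside with a black dot) on the top of the check block; z points up.
- carton: Flat brown carton, 185 x 175 x 45 mm, fixed on the plywood board (210 x 190 x 10) of the tilting stand. The board is hinged at the stand's near edge, set at a slope of 11 to 29 degrees, far edge higher; a stiff hinge holds it. Origin: on the hinge, 24 above the bench, mid width; x runs up the slope, z is the outward normal of the carton's top, which lies at z = 50 mm.
- carton_spot (a point): Centre of the orange ring (36 mm across, white inside with a black dot) on the carton's top; its z is the outward normal of the sloping face, its x runs up the slope. About 80 to 120 mm above the bench.
- stand: Fixed base of the tilting stand: plywood 230 x 200 x 12 mm with two dark side posts, 95 mm high, 45 mm beyond the middle. Origin: centre of its underside; x to the far side.
- tape_roll: Bystander: brown tape roll, 100 mm across, 48 high. Origin: centre of underside.
- pump_bottle: Bystander: amber bottle, 56 mm across, 160 high. Origin: centre of underside.
- cream_jar: Bystander: white jar, 68 mm across, 55 high. Origin: centre of underside.
- pink_box: Bystander: pink box 60 x 60 x 110 mm. Origin: centre of underside.
- green_box: Bystander: green box 60 x 60 x 90 mm. Origin: centre of underside.
- speaker: Bystander: black round loudspeaker, 136 mm across, 59 high. Origin: centre of underside.
Things that resemble listed ones, but are neither listed nor needed, are in the scene too. There is more than one size of the meter; the job needs the middle-sized.

How it is judged:
By the outcome, as a careful person would: the job done as asked, in the order asked, and still so for the second after the job is handed in, while the arm keeps its last pose, push and grip.
It also fails if it takes over 54 s, if anything falls off the work surface, if the arm or the gripper's body presses on something with over 40 N, if the wrist force passes 120 N, or if a joint passes its speed limit or range.

## Working session

There is one attempt and no reset: what is moved stays moved. The work goes in short steps, Python scripts to look and compute and a shell command to move; the robot and the scene stay as the last step left them, time stands still between calls to the robot, and variables do not carry over. Pictures are saved under pics/ and viewed, and the job is handed in when it is done.

```bash
ls; mkdir -p pics
cat > h.py <<'E'
from cell import manip
import numpy as np, cv2, json
def shot(name,fn):
    c=manip.calibration(name); p,d=manip.grab_frame(name)
    cv2.imwrite('pics/'+fn+'.png',p[:,:,::-1]); np.savez('pics/'+fn+'.npz',p=p,d=d,**{k:np.array(v) for k,v in c.items()})
    return p,d,c
def load(fn):
    z=np.load('pics/'+fn+'.npz'); return z['p'],z['d'],z
def ray(c,u,v):
    K=np.array([[c['fx'],0,c['cx']],[0,c['fy'],c['cy']],[0,0,1]],float)
    k=float(c['k1']); o=cv2.undistortPoints(np.array([[[u,v]]],float),K,np.array([k,0,0,0,0.]))[0,0]
    return np.array([o[0],o[1],1.])
def world(c,u,v,depth):
    return np.array(c['R']).T@(ray(c,u,v)*depth-np.array(c['t']))
def atz(c,u,v,z):
    R=np.array(c['R']);o=-R.T@np.array(c['t']);d=R.T@ray(c,u,v); return o+d*(z-o[2])/d[2]
def proj(c,X):
    K=np.array([[c['fx'],0,c['cx']],[0,c['fy'],c['cy']],[0,0,1]],float)
    r,_=cv2.Rodrigues(np.array(c['R'])); return cv2.projectPoints(np.array(X,float).reshape(-1,1,3),r,np.array(c['t'],float),K,np.array([float(c['k1']),0,0,0,0]))[0][:,0]
E
python3 - <<'E'
from h import *
shot('top','t0');shot('side','s0')
print(manip.get_state())
E
```

```text
pics
{'time': 0.1, 'joint_pos': array([ 9.81709389e-01,  2.91203635e-01, -1.54061513e-01,  1.12667184e+00,
       -2.36784814e-05,  1.43147935e+00]), 'joint_velocities': array([ 1.67129637e-03, -5.74566323e-05,  1.93459977e-03, -1.27880443e-03,
        1.49970036e-05, -1.17137291e-04]), 'joint_efforts': array([ 1.07399759e-03, -5.37979567e+01,  3.31918859e+01,  9.30493145e-03,
       -1.85082299e-04,  1.52909519e-05]), 'tcp_pos': array([0.22804216, 0.47245608, 0.23009629]), 'tcp_rot': array([ 2.22994199e-01,  9.74819605e-01, -5.37137813e-04, -1.92090799e-04]), 'wrist_force': array([-0.17182326,  0.04352736, -0.29205504]), 'wrist_torque': array([-0.03640307, -0.06228723,  0.03229813]), 'opening': 0.0851995754037495}
```

View pics/t0.png

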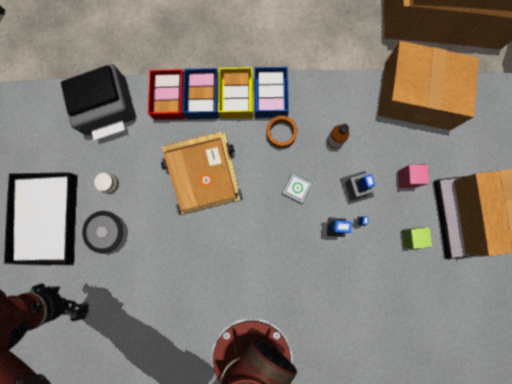

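View pics/s0.png

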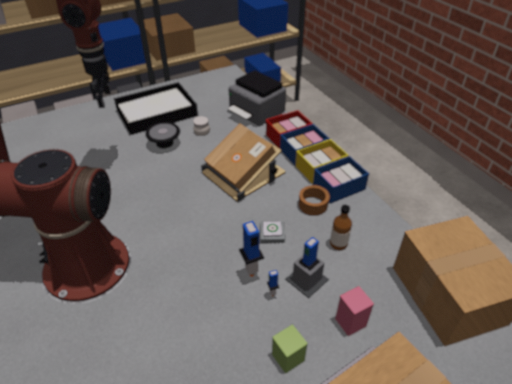

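Top view: docked meter near (362,184), check spot (297,188), carton spot (206,181). The larger and smaller look-alike meters are at (340,227) and (363,221). I'll enlarge these.

Run:
```python
from h import *
p,d,c=load('t0'); q,e,g=load('s0')
def crop(p,u0,v0,w,h,s): return cv2.resize(np.ascontiguousarray(p[v0:v0+h,u0:u0+w,::-1]),(w*s,h*s),interpolation=cv2.INTER_CUBIC)
a=crop(p,270,160,120,90,6); cv2.imwrite('pics/t0a.png',a)
a=crop(p,150,125,100,95,6); cv2.imwrite('pics/t0b.png',a)
a=crop(q,190,115,150,185,3); cv2.imwrite('pics/s0a.png',a)
a=np.hstack([crop(q,195,115,100,90,4),crop(q,280,225,100,90,4)]); cv2.imwrite('pics/s0b.png',a)
o=-np.array(c['R']).T@c['t'];print(o, c['fx']); print(-np.array(g['R']).T@g['t'])
for u,v in [(297,188),(206,181),(366,182),(358,190)]: print(u,v,d[v,u],world(c,u,v,d[v,u]))
```

```text
[ 0.39343291 -0.04468146  1.2728741 ] 390.9959160150591
[ 0.07892004 -0.93137699  1.01792405]
297 188 1.2479817 [ 0.54054477 -0.15081031  0.03130592]
206 181 1.1825207 [0.55660521 0.13009601 0.10466556]
366 182 1.1114354 [ 0.53940927 -0.33826563  0.16546077]
358 190 1.1846042 [ 0.52504477 -0.33242545  0.08984152]
```

View pics/t0a.png

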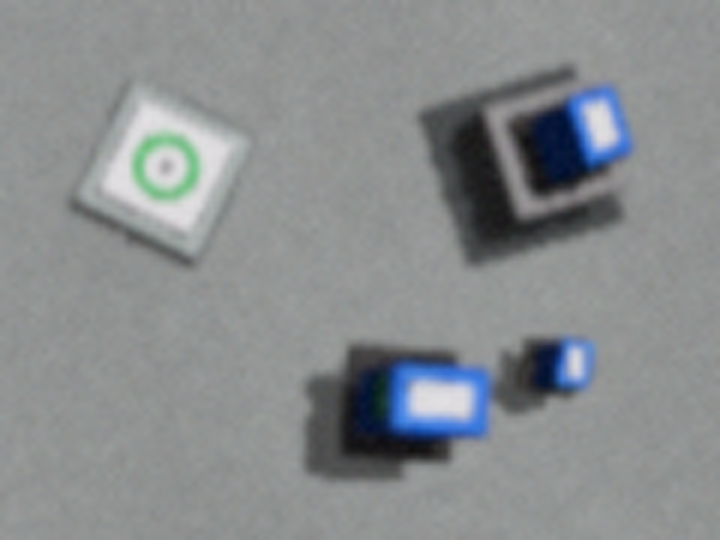

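View pics/t0b.png

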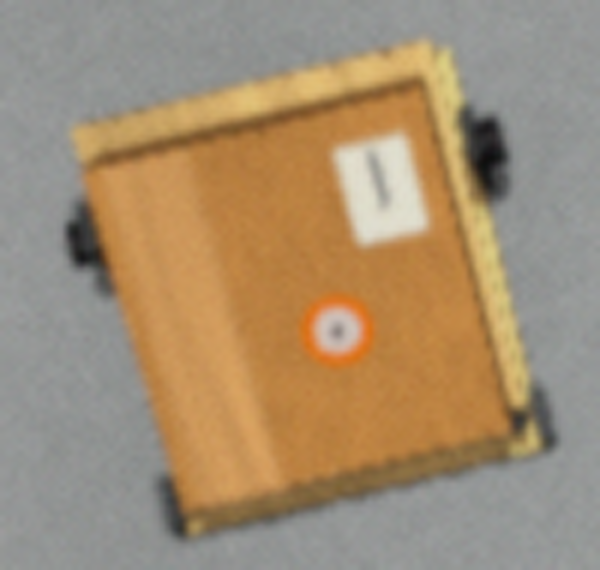

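View pics/s0b.png

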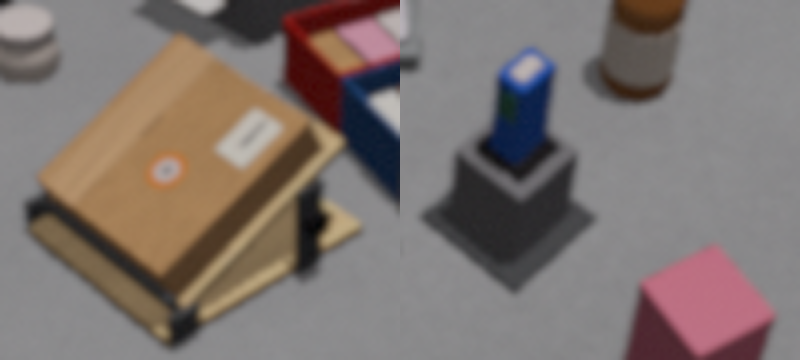

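Run:
```python
from h import *
p,d,c=load('t0'); q,e,g=load('s0')
U=lambda x,y,s=6,u0=270,v0=160:(u0+(x+.5)/s-.5,v0+(y+.5)/s-.5)
print('spot',atz(c,*U(167,166),.030))
F=[atz(c,*U(*a),.006) for a in [(417,112),(575,66),(625,215),(472,265)]]
print('foot',np.mean(F,0)); 
for i in range(4): dd=F[(i+1)%4]-F[i]; print(np.linalg.norm(dd),np.degrees(np.arctan2(dd[1],dd[0])))
T=[atz(c,*U(*a),.165) for a in [(568,97),(613,85),(634,152),(588,167)]]
print('top',np.mean(T,0))
for i in range(4): dd=T[(i+1)%4]-T[i]; print(np.linalg.norm(dd),np.degrees(np.arctan2(dd[1],dd[0])))
print('label',atz(c,*U(601,125),.165))
# side
print('side spot', end=' ')
S=lambda x,y:(280+(x-400+.5)/4-.5,225+(y+.5)/4-.5)
print('side label',atz(g,*S(527,70),.165))
F=[atz(g,*S(*a),.006) for a in [(422,217),(516,291),(596,218)]]; print('side foot',(F[0]+F[2])/2)
# plane fit
def plane(p,d,c,poly):
    m=np.zeros(d.shape,np.uint8); cv2.fillPoly(m,[np.array(poly,np.int32)],1)
    v,u=np.nonzero(m&(d>0)); P=np.array([world(c,a,b,d[b,a]) for a,b in zip(u,v)])
    for _ in range(4):
        m0=P.mean(0); n=np.linalg.svd(P-m0,full_matrices=0)[2][2]; n*=np.sign(n[2]); r=(P-m0)@n; P=P[abs(r)<2.5*r.std()+1e-4]
    return m0,n,r.std(),len(P)
def show(m0,n,rms,k,c,u,v):
    R=np.array(c['R']);o=-R.T@np.array(c['t']);dd=R.T@ray(c,u,v); X=o+dd*((m0-o)@n)/(dd@n)
    print('carton',X,'n',n,'slope',np.degrees(np.arccos(n[2])),'upaz',np.degrees(np.arctan2(-n[1],-n[0])),rms,k)
t=[(x,y) for x,y in [U(a,b,6,150,125) for a,b in [(105,170),(415,100),(495,420),(195,490)]]]
show(*plane(p,d,c,t),c,*U(338,330,6,150,125))
S=lambda x,y:(195+(x+.5)/4-.5,115+(y+.5)/4-.5)
t=[S(*a) for a in [(52,175),(180,45),(305,128),(165,270)]]
show(*plane(q,e,g,t),g,*S(167,170))
S2=lambda x,y:(190+(x+.5)/3-.5,115+(y+.5)/3-.5)
# carton edges azimuth in top at approximate heights
```

```text
spot [ 0.54309905 -0.15231234  0.03      ]
foot [ 0.54449568 -0.34886183  0.006     ]
0.09180286965457242 -74.55188308705856
0.08591446977243831 -163.91682467254782
0.08922019250674565 106.97427791584468
0.08835744028000024 17.761504326640846
top [ 0.54383435 -0.34941703  0.165     ]
0.022866891661623208 -75.90944006104077
0.03365892168175 -165.19758109286195
0.02370845214557616 106.9980797584697
0.03486112554279977 13.444857832816766
label [ 0.54392176 -0.34952828  0.165     ]
side spot side label [ 0.54452525 -0.35508987  0.165     ]
side foot [ 0.54423735 -0.3560997   0.006     ]
carton [0.56084746 0.13028002 0.1053448 ] n [-0.40736763 -0.09389601  0.90842454] slope 24.71146496427087 upaz 12.979672616728644 0.0020912197999189953 2929
carton [0.56325311 0.12631422 0.10392463] n [-0.40429192 -0.09249003  0.90994156] slope 24.502723806854938 upaz 12.885835708206482 0.002325291474890032 1791
```

View pics/s0a.png

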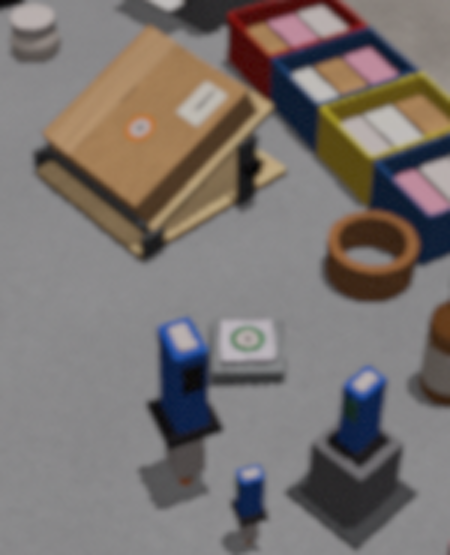

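Run:
```python
from h import *
from scipy.spatial.transform import Rotation as Ro
c=manip.calibration('wrist'); s=manip.get_state(); R=np.array(c['R']);o=-R.T@c['t']
T=Ro.from_quat(s['tcp_rot']).as_matrix(); print(T); print('cam in tcp',T.T@(o-s['tcp_pos'])); print('axes in tcp',T.T@R.T); print(c['fx'],c['k1'])
```

```text
[[-9.00547100e-01  4.34758028e-01 -6.14064988e-04]
 [ 4.34758441e-01  9.00546597e-01 -9.61554674e-04]
 [ 1.34950521e-04 -1.13289521e-03 -9.99999349e-01]]
cam in tcp [ 0.07427756  0.0015945  -0.1427371 ]
axes in tcp [[ 1.24336231e-03 -9.56758909e-01 -2.90879433e-01]
 [ 9.99998941e-01  1.40949768e-03 -3.61622250e-04]
 [ 7.55979196e-04 -2.90878676e-01  9.56759648e-01]]
321.3654702169667 0.0032221667916489524
```

```bash
python3 -m inch '[0,0,3.5,21,-27,12,1, 0,0,3.5,21,-27,12,1, 0,0,3.5,21,-27,12,1, 0,0,3.5,21,-27,12,1, 0,0,3.5,21,-27,12,1, 0,0,3.5,21,-27,12,1, 0,0,3.5,21,-27,8,1, 0,0,3.5,21,-27,8,1, 0,0,3.5,21,-27,8,1, 0,0,3.5,21,-27,4,1, 0,0,3.5,21,-27,0,1, 0,0,3.5,10,-10,0,1]'
python3 - <<'E'
from h import *
shot('wrist','w1'); print(manip.get_state()['tcp_pos'],manip.get_state()['tcp_rot'])
E
```

```text
time: 1.1
tcp_pos: [0.4712, 0.1627, 0.3305]
tcp_rot: [-0.141, 0.99, -0.001, 0.0]
wrist_force: [-1.1, 0.2, -0.4]
opening: 0.0855
[0.47198306 0.16230163 0.33006207] [-1.43130671e-01  9.89703573e-01 -6.62757403e-04  1.00524486e-04]
```

View pics/w1.png

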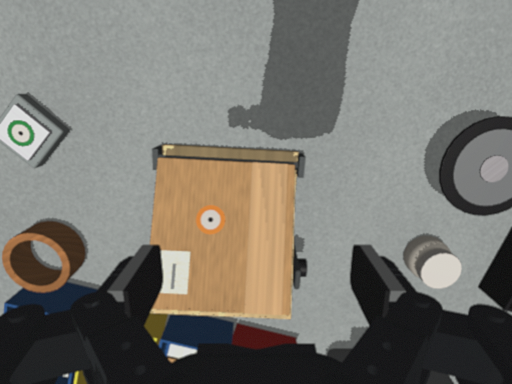

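```bash
python3 -m inch '[0,0,0,0,-36,0,1, 0,0,0,0,-36,0,1, 0,0,0,0,-36,0,1, 0,0,0,0,-36,0,1, 0,0,0,0,-36,0,1, 0,0,0,0,-36,0,1, 0,0,0,0,-36,0,1, 0,0,0,0,-36,0,1, 0,0,0,0,-36,0,1, 0,0,0,0,-36,0,1, 0,0,0,0,-20,0,1, 0,0,0,0,0,0,1]'
python3 - <<'E'
from h import *
shot('wrist','w2'); print(manip.get_state()['tcp_pos'],manip.get_state()['tcp_rot'])
from h import *
p,d,c=load('w1')
def crop(p,u0,v0,w,h,s): return cv2.resize(np.ascontiguousarray(p[v0:v0+h,u0:u0+w,::-1]),(w*s,h*s),interpolation=cv2.INTER_CUBIC)
cv2.imwrite('pics/w1a.png',np.hstack([crop(p,190,200,40,40,10),crop(p,0,110,40,40,10)]))
E
```

```text
time: 2.15
tcp_pos: [0.4689, -0.2175, 0.3297]
tcp_rot: [-0.139, 0.99, -0.0, -0.001]
wrist_force: [0.3, 0.8, -0.8]
opening: 0.0855
[ 0.46890351 -0.21549359  0.32988933] [-1.39493496e-01  9.90222790e-01  4.10007915e-04 -4.72590020e-04]
```

View pics/w2.png

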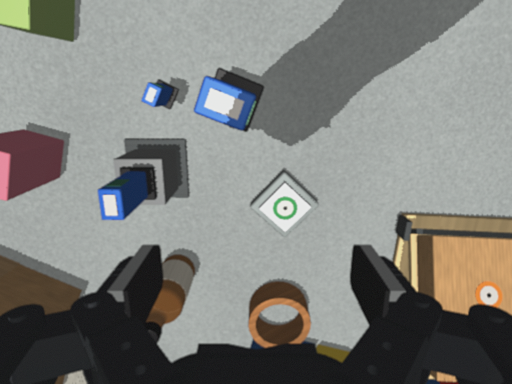

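View pics/w1a.png

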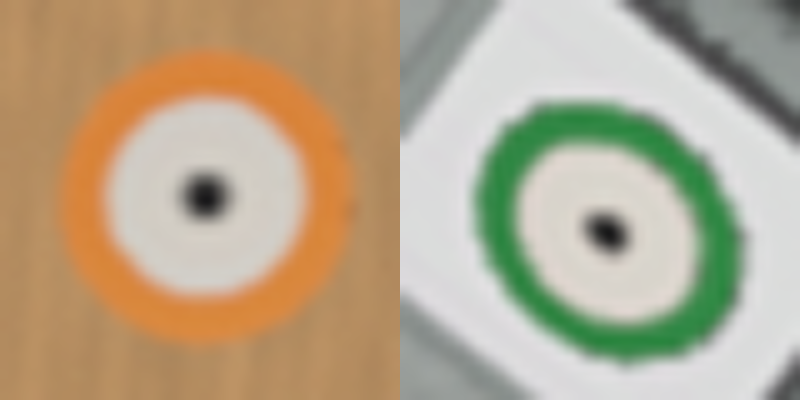

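Carton dot in w1 at (210.0,219.0), check dot (20.1,132.7). In w2 the check dot is near (285,208), the meter top label (110,204) and the dock foot around (155,168).

Run:
```python
from h import *
p,d,c=load('w2')
def crop(p,u0,v0,w,h,s): return cv2.resize(np.ascontiguousarray(p[v0:v0+h,u0:u0+w,::-1]),(w*s,h*s),interpolation=cv2.INTER_CUBIC)
cv2.imwrite('pics/w2a.png',crop(p,95,130,100,100,6))
cv2.imwrite('pics/w2b.png',np.hstack([crop(p,265,188,40,40,10),crop(p,470,275,40,40,10)]))
p,d,c=load('w1')
def plane(p,d,c,poly):
    m=np.zeros(d.shape,np.uint8); cv2.fillPoly(m,[np.array(poly,np.int32)],1)
    v,u=np.nonzero(m&(d>0)); P=np.array([world(c,a,b,d[b,a]) for a,b in zip(u,v)])
    for _ in range(4):
        m0=P.mean(0); n=np.linalg.svd(P-m0,full_matrices=0)[2][2]; n*=np.sign(n[2]); r=(P-m0)@n; P=P[abs(r)<2.5*r.std()+1e-4]
    return m0,n,r.std(),len(P)
def show(m0,n,rms,k,c,u,v):
    R=np.array(c['R']);o=-R.T@np.array(c['t']);dd=R.T@ray(c,u,v); X=o+dd*((m0-o)@n)/(dd@n)
    print('carton',X,'n',n,'slope',np.degrees(np.arccos(n[2])),'upaz',np.degrees(np.arctan2(-n[1],-n[0])),rms,k)
show(*plane(p,d,c,[(165,165),(290,172),(285,310),(158,305)]),c,210,219)
print(atz(c,20.1,132.7,.03))
p,d,c=load('w2'); print(atz(c,285,208,.03))
m=plane(p,d,c,[(284,175),(312,204),(286,230),(256,205)]);print('block plane',m)
m=plane(p,d,c,[(330,100),(390,60),(390,150),(330,190)]);print('bench plane',m)
```

```text
carton [0.56182986 0.1308454  0.1042649 ] n [-0.40497243 -0.09619984  0.90925405] slope 24.59753082862639 upaz 13.362748296974905 0.0007723235685616064 17393
[ 0.544038   -0.15158127  0.03      ]
[ 0.54370138 -0.15072991  0.03      ]
block plane (array([ 0.53767964, -0.15385263,  0.02790828]), array([-0.08012491, -0.05168579,  0.99544391]), np.float64(0.0026158061685281433), 1564)
bench plane (array([ 0.4025545 , -0.07873576, -0.00072555]), array([4.86898562e-04, 5.41315040e-04, 9.99999735e-01]), np.float64(0.0008495734947855872), 5479)
```

View pics/w2a.png

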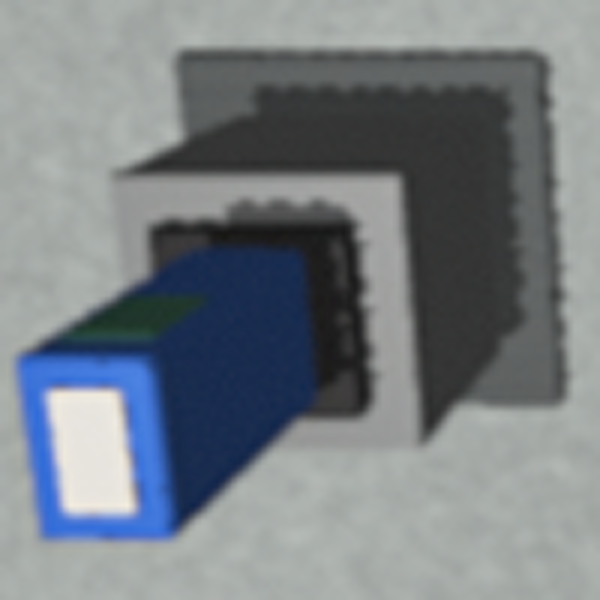

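View pics/w2b.png

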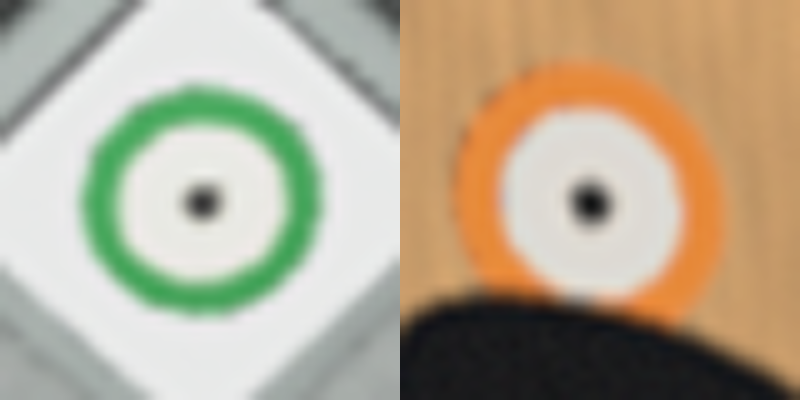

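Run:
```python
from h import *
from scipy.spatial.transform import Rotation as Ro
p,d,c=load('w2')
U=lambda x,y,s=6,u0=95,v0=130:(u0+(x+.5)/s-.5,v0+(y+.5)/s-.5)
def q(name,pts,z):
    F=[atz(c,*U(*a),z) for a in pts]; print(name,np.mean(F,0))
    for i in range(len(F)-1): dd=F[i+1]-F[i]; print('  ',np.linalg.norm(dd),np.degrees(np.arctan2(dd[1],dd[0]))%90)
    return F
q('top',[(20,355),(158,352),(176,537),(42,538),(20,355)][:4],.165)
F=q('dock',[(115,175),(403,175),(420,443)],.08); print((F[0]+F[2])/2)
F=q('foot',[(178,52),(546,55),(563,402)],.006);print((F[0]+F[2])/2)
print('label',atz(c,*U(93,453),.165)); print('spot',atz(c,285,207.9,.03))
s=manip.get_state(); T=Ro.from_quat(s['tcp_rot']).as_matrix(); print(s['tcp_pos'],'y az',np.degrees(np.arctan2(T[1,1],T[0,1])),T[:,2])
```

```text
top [ 0.54412282 -0.34759394  0.165     ]
   0.023030764649783687 17.370906285692826
   0.03314074638976478 14.431565527428804
   0.02297720543975214 16.518783922306156
dock [ 0.53202899 -0.34107422  0.08      ]
   0.05951936676283899 16.082412594251238
   0.05873752134872331 14.769131020502915
[ 0.54424314 -0.34811029  0.08      ]
foot [ 0.52597811 -0.33740996  0.006     ]
   0.08870299971491916 15.619309747927588
   0.08817927591502839 15.232831415491932
[ 0.54413877 -0.34778645  0.006     ]
label [ 0.545511   -0.34842566  0.165     ]
spot [ 0.54355271 -0.15077693  0.03      ]
[ 0.46890351 -0.21549359  0.32988933] y az 106.03705717260299 [-1.05032569e-03  6.80151894e-04 -9.99999217e-01]
```

```bash
python3 -m inch '[0,0,0,15,-26.5,0,1, 0,0,0,15,-26.5,0,1, 0,0,0,15,-26.5,0,1, 0,0,0,15,-26.5,0,1, 0,0,0,15,-26.5,0,1, 0,0,0,0,0,-32,1, 0,0,0,0,0,-32,1, 0,0,0,0,0,-32,1, 0,0,0,0,0,0,1, 0,0,0,0,0,0,1]'
python3 - <<'E'
from h import *
from scipy.spatial.transform import Rotation as Ro
shot('wrist','w3');s=manip.get_state();T=Ro.from_quat(s['tcp_rot']).as_matrix(); print(s['tcp_pos'],'y az',np.degrees(np.arctan2(T[1,1],T[0,1])),T[:,2],s['wrist_force'])
E
```

```text
time: 3.03
tcp_pos: [0.5437, -0.3447, 0.2339]
tcp_rot: [-0.142, 0.99, 0.001, -0.001]
wrist_force: [0.4, 0.0, 1.4]
opening: 0.0854
[ 0.54473305 -0.34573953  0.23594627] y az 106.27764022009612 [ 2.82438203e-04 -1.03667707e-06 -9.99999960e-01] [0.18363062 0.0414764  1.45067436]
```

View pics/w3.png

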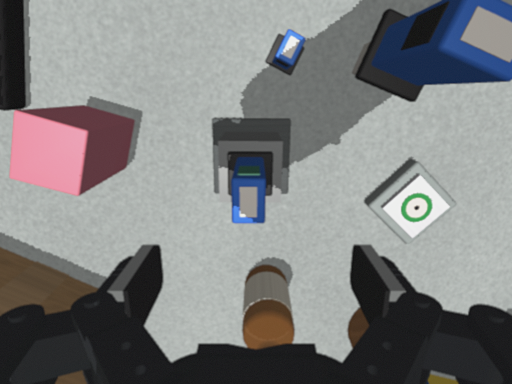

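Run:
```python
from h import *
p,d,c=load('w3')
def crop(p,u0,v0,w,h,s): return cv2.resize(np.ascontiguousarray(p[v0:v0+h,u0:u0+w,::-1]),(w*s,h*s),interpolation=cv2.INTER_CUBIC)
cv2.imwrite('pics/w3a.png',crop(p,205,110,100,120,5))
print(c['cx'],c['cy'])
```

```text
256.10277674996064 188.68063900935846
```

View pics/w3a.png

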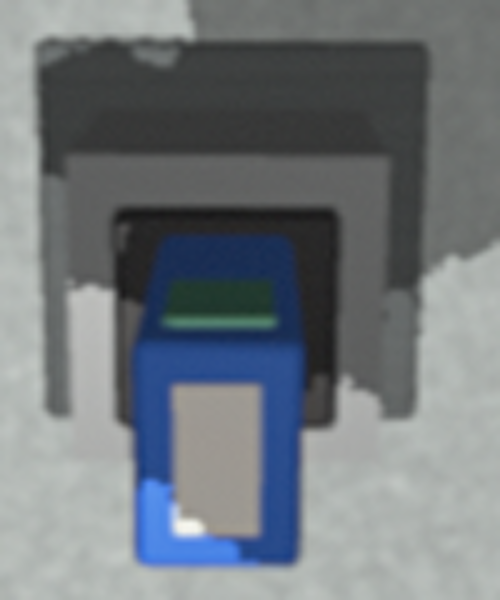

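Run:
```python
from h import *
p,d,c=load('w3')
U=lambda x,y,s=5,u0=205,v0=110:(u0+(x+.5)/s-.5,v0+(y+.5)/s-.5)
F=[atz(c,*U(*a),.165) for a in [(134,342),(303,342),(300,565),(137,565)]]; print('top',np.mean(F,0))
for i in range(3): dd=F[i+1]-F[i]; print('  ',np.linalg.norm(dd),np.degrees(np.arctan2(dd[1],dd[0]))%90)
F=[atz(c,*U(*a),.006) for a in [(36,42),(428,42),(413,418),(48,418)]]; print('foot far edge',F[0],F[1],np.linalg.norm(F[0]-F[1]),(F[0]+F[1])/2+.045*np.array([np.cos(.274),np.sin(.274),0]))
F=[atz(c,*U(*a),.08) for a in [(66,155),(390,155)]]; print('dock',np.linalg.norm(F[0]-F[1]),(F[0]+F[1])/2+.030*np.array([np.cos(.274),np.sin(.274),0]))
print('spot',atz(c,416.5,208,.03))
```

```text
top [ 0.54455149 -0.34860139  0.165     ]
   0.023023653750048983 16.31243286140186
   0.032779429781949726 16.076022306631916
   0.023164695747943203 16.28682562851499
foot far edge [ 0.5145091  -0.40344711  0.006     ] [ 0.48958841 -0.318462    0.006     ] 0.088563595839558 [ 0.54537009 -0.34877826  0.006     ]
dock 0.05978168652963314 [ 0.54506308 -0.34857545  0.08      ]
spot [ 0.54404907 -0.15074549  0.03      ]
```

```bash
python3 -m inch '[0,0,0,0,-2.7,-20,1, 0,0,0,0,0,-25,1, 0,0,0,0,0,-25,1, 0,0,0,0,0,-22,1, 0,0,0,0,0,-16,1, 0,0,0,0,0,0,1, 0,0,0,0,0,0,1]'
python3 - <<'E'
from h import *
from scipy.spatial.transform import Rotation as Ro
shot('wrist','w4');s=manip.get_state();T=Ro.from_quat(s['tcp_rot']).as_matrix(); print(s['tcp_pos'],'y az',np.degrees(np.arctan2(T[1,1],T[0,1])),T[:,2],s['wrist_force'])
E
```

```text
time: 3.67
tcp_pos: [0.5453, -0.3497, 0.1287]
tcp_rot: [-0.141, 0.99, -0.001, 0.001]
wrist_force: [1.4, -0.1, 0.5]
opening: 0.0856
[ 0.54565433 -0.35010042  0.12931654] y az 106.24571860776067 [ 0.00268832 -0.00212108 -0.99999414] [ 0.92408671 -1.27275517 -0.59506027]
```

View pics/w4.png

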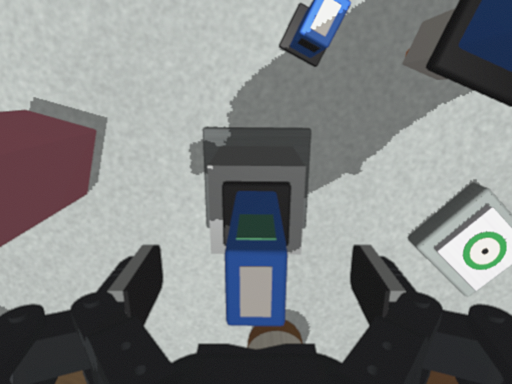

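```bash
python3 -m inch '[0,0,0,0,0,0,0, 0,0,0,0,0,0,0, 0,0,0,0,0,0,0, 0,0,0,0,0,0,0, 0,0,0,0,0,0,0, 0,0,0,0,0,0,0, 0,0,0,0,0,0,0, 0,0,0,0,0,0,0]'
python3 - <<'E'
from h import *
from scipy.spatial.transform import Rotation as Ro
s=manip.get_state();T=Ro.from_quat(s['tcp_rot']).as_matrix(); print(s['tcp_pos'],'y az',np.degrees(np.arctan2(T[1,1],T[0,1])),T[:,2],s['wrist_force'],s['opening'])
E
```

```text
time: 4.38
tcp_pos: [0.5445, -0.3498, 0.127]
tcp_rot: [-0.141, 0.99, -0.0, 0.0]
wrist_force: [-0.1, -1.0, 3.8]
opening: 0.0233
[ 0.5444901  -0.34975103  0.12703927] y az 106.2215108039079 [ 5.98405592e-04 -6.88329630e-04 -9.99999584e-01] [-0.13761553 -1.01108894  3.81633492] 0.023267412019246304
```

```bash
python3 -m inch '[0,0,0,0,0,6,0, 0,0,0,0,0,14,0, 0,0,0,0,0,20,0, 0,0,0,0,0,20,0, 0,0,0,0,0,20,0, 0,0,0,0,0,14,0, 0,0,0,0,0,6,0, 0,0,0,0,0,0,0, 0,0,0,0,0,0,0]'
python3 - <<'E'
from h import *
from scipy.spatial.transform import Rotation as Ro
s=manip.get_state();T=Ro.from_quat(s['tcp_rot']).as_matrix(); print(s['tcp_pos'],'y az',np.degrees(np.arctan2(T[1,1],T[0,1])),T[:,2],s['wrist_force'],s['opening'])
shot('side','s5');shot('wrist','w5')
q,e,g=load('s5')
def crop(p,u0,v0,w,h,s): return cv2.resize(np.ascontiguousarray(p[v0:v0+h,u0:u0+w,::-1]),(w*s,h*s),interpolation=cv2.INTER_CUBIC)
cv2.imwrite('pics/s5a.png',crop(q,240,150,140,140,4))
E
```

```text
time: 5.13
tcp_pos: [0.544, -0.3491, 0.2258]
tcp_rot: [-0.141, 0.99, 0.0, -0.0]
wrist_force: [0.2, 0.6, -2.6]
opening: 0.0235
[ 0.54399637 -0.34913719  0.22584539] y az 106.23153935978583 [-7.91200772e-04  6.97585789e-04 -9.99999444e-01] [ 0.23582193  0.62418207 -2.61848144] 0.023488510507094277
```

View pics/s5a.png

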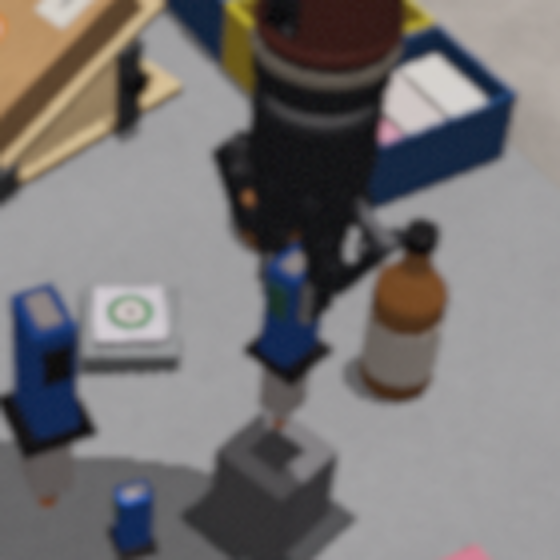

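View pics/w5.png

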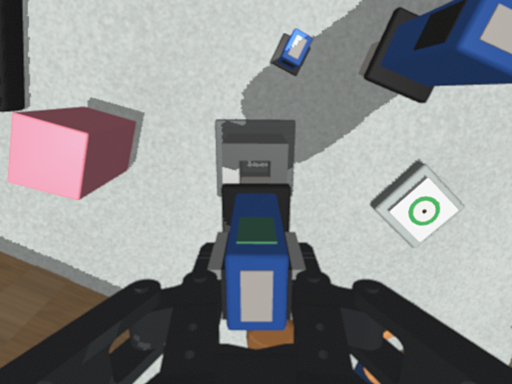

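Run:
```python
from h import *
p,d,c=load('w5')
def crop(p,u0,v0,w,h,s): return cv2.resize(np.ascontiguousarray(p[v0:v0+h,u0:u0+w,::-1]),(w*s,h*s),interpolation=cv2.INTER_CUBIC)
cv2.imwrite('pics/w5a.png',crop(p,200,170,110,170,3)[:,:])
cv2.imwrite('pics/w5a.png',crop(p,205,175,100,100,6))
cv2.imwrite('pics/w5b.png',crop(p,205,240,100,95,6))
```

```text
(no output)
```

View pics/w5a.png

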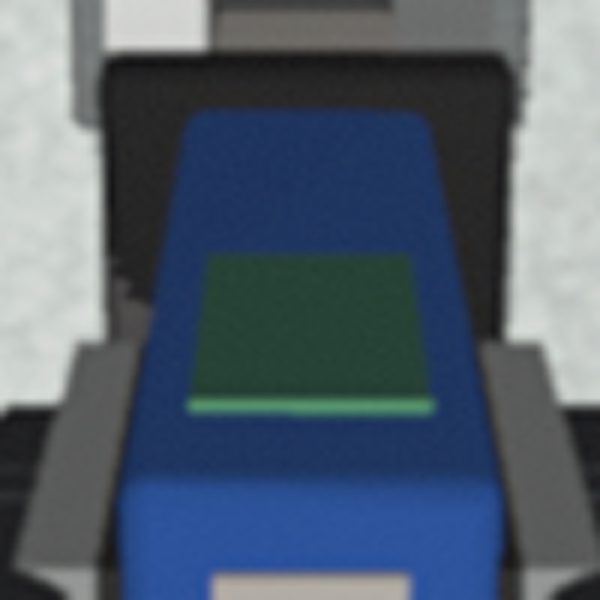

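View pics/w5b.png

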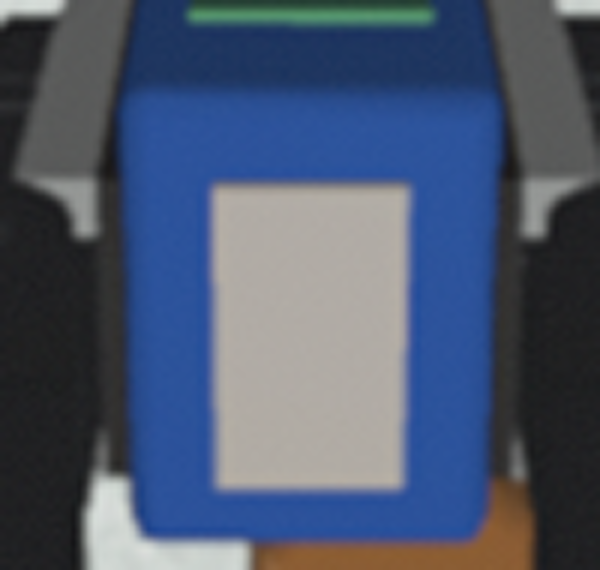

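Run:
```python
from h import *
from scipy.spatial.transform import Rotation as Ro
p,d,c=load('w5'); s=manip.get_state()
A=lambda x,y:(205+(x+.5)/6-.5,175+(y+.5)/6-.5); B=lambda x,y:(205+(x+.5)/6-.5,240+(y+.5)/6-.5)
im=[B(118,90),B(504,90),B(489,542),B(138,542),A(103,58),A(515,58),A(187,108),A(432,108)]
# meter frame: x away from robot; tool y (az106) = meter y ; image right = tool +y
ob=[(-17,-12,135),(-17,12,135),(17,12,135),(17,-12,135),(-21,-21,58),(-21,21,58),(-17,-12,58),(-17,12,58)]
K=np.array([[c['fx'],0,c['cx']],[0,c['fy'],c['cy']],[0,0,1]],float); D=np.array([float(c['k1']),0,0,0,0])
ob=np.array(ob,float)/1000; im=np.array(im)
ok,rv,tv=cv2.solvePnP(ob,im,K,D); 
pr=cv2.projectPoints(ob,rv,tv,K,D)[0][:,0]; print(np.round(pr-im,2).tolist())
R=np.array(c['R']);t=np.array(c['t']); Rm=R.T@cv2.Rodrigues(rv)[0]; o=R.T@(tv[:,0]-t)
print('origin',o,'z',Rm[:,2],'x az',np.degrees(np.arctan2(Rm[1,0],Rm[0,0])))
T=Ro.from_quat(s['tcp_rot']).as_matrix(); print('origin in tcp',T.T@(o-s['tcp_pos'])*1e3,'z in tcp',T.T@Rm[:,2])
```

```text
[[0.14, 0.2], [0.03, -0.01], [0.26, -0.26], [-0.5, -0.06], [-0.68, 1.14], [0.79, 0.92], [0.49, -0.88], [-0.51, -1.01]]
origin [ 0.54457059 -0.34731733  0.12517338] z [0.00768038 0.00264381 0.99996701] x az 16.466287846554895
origin in tcp [-1.41938638  1.15139424 99.97991709] z in tcp [-0.00682045  0.00224487 -0.99997422]
```

```bash
python3 -m inch '[0,0,0,0,16,0,0, 0,0,0,0,30,0,0, 0,0,0,0,36,0,0, 0,0,0,0,36,0,0, 0,0,0,0,36,-10,0, 0,0,0,0,28,-15,0, 0,0,0,0,14.8,-15,0, 0,0,0,0,0,-15,0, 0,0,0,0,0,-10,0, 0,0,0,0,0,0,0, 0,0,0,0,0,0,0, 0,0,0,0,0,0,0]'
python3 - <<'E'
from h import *
from scipy.spatial.transform import Rotation as Ro
shot('side','s6');shot('wrist','w6')
s=manip.get_state();T=Ro.from_quat(s['tcp_rot']).as_matrix(); print(s['tcp_pos'],'y az',np.degrees(np.arctan2(T[1,1],T[0,1])),T[:,2],s['wrist_force'],s['opening'])
q,e,g=load('s6')
def crop(p,u0,v0,w,h,s): return cv2.resize(np.ascontiguousarray(p[v0:v0+h,u0:u0+w,::-1]),(w*s,h*s),interpolation=cv2.INTER_CUBIC)
cv2.imwrite('pics/s6a.png',crop(q,230,170,90,90,7))
E
```

```text
time: 6.23
tcp_pos: [0.5445, -0.1534, 0.162]
tcp_rot: [-0.141, 0.99, -0.0, 0.0]
wrist_force: [-0.3, -0.1, -2.2]
opening: 0.0232
[ 0.5447347  -0.15337714  0.16233292] y az 106.17926328039114 [ 1.14623052e-03 -5.12677884e-04 -9.99999212e-01] [ 0.43424864  0.20166875 -2.64135998] 0.023478690528445666
```

View pics/s6a.png

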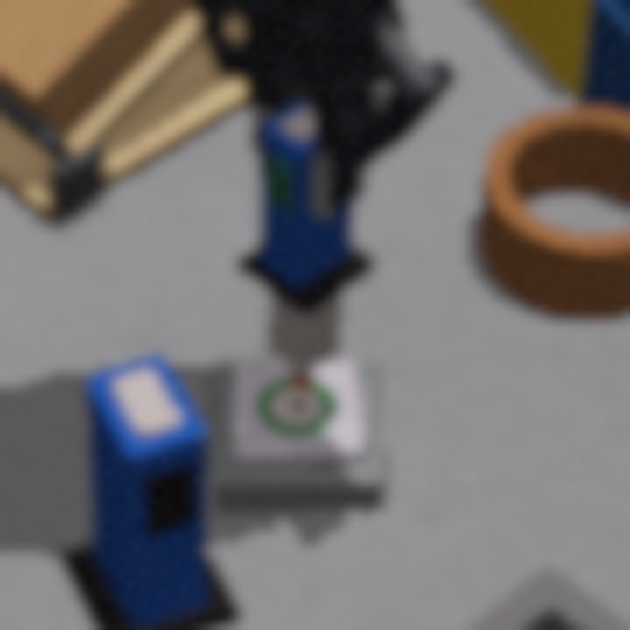

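View pics/w6.png

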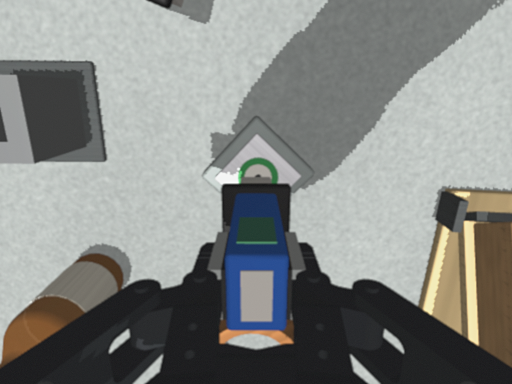

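Run:
```python
from h import *
p,d,c=load('w6'); q,e,g=load('s6')
U=lambda x,y:(230+(x+.5)/7-.5,170+(y+.5)/7-.5)
print('dot',atz(g,*U(297,404),.03),'tip',[atz(g,*U(302,387),z) for z in (.043,.045,.047)])
def crop(p,u0,v0,w,h,s): return cv2.resize(np.ascontiguousarray(p[v0:v0+h,u0:u0+w,::-1]),(w*s,h*s),interpolation=cv2.INTER_CUBIC)
cv2.imwrite('pics/w6a.png',np.hstack([crop(p,235,150,45,45,9),crop(q,255,210,40,45,9)]))
```

```text
dot [ 0.54434439 -0.15539896  0.03      ] tip [array([ 0.54515582, -0.15789057,  0.043     ]), array([ 0.54419937, -0.15947733,  0.045     ]), array([ 0.54324291, -0.16106409,  0.047     ])]
```

View pics/w6a.png

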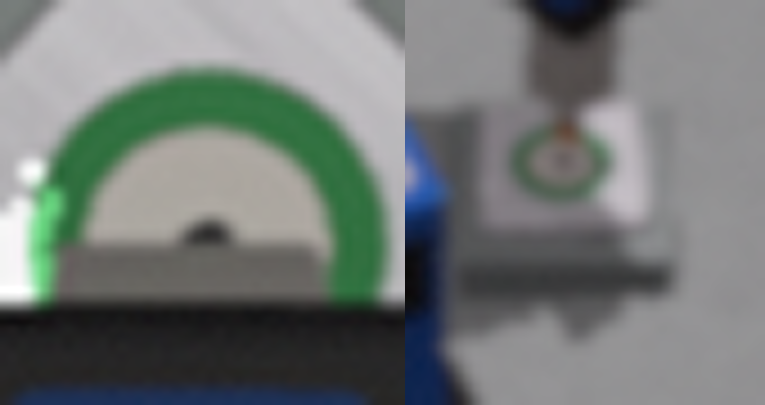

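Run:
```python
from h import *
p,d,c=load('w6')
print(atz(c,258.1,176.6,.03))
for i in range(3):
    s=manip.get_state();print(s['time'],s['tcp_pos'],s['wrist_force'])
R=np.array(c['R']);print(-R.T@np.array(c['t']))
```

```text
[ 0.54316268 -0.15090442  0.03      ]
6.3333 [ 0.5447347  -0.15337714  0.16233292] [ 0.43424864  0.20166875 -2.64135998]
6.3333 [ 0.5447347  -0.15337714  0.16233292] [ 0.43424864  0.20166875 -2.64135998]
6.3333 [ 0.5447347  -0.15337714  0.16233292] [ 0.43424864  0.20166875 -2.64135998]
[ 0.47392412 -0.17257495  0.30494109]
```

```bash
python3 -m inch '[0,0,0,-1,1.7,-4,0, 0,0,0,0,0,-4,0, 0,0,0,0,0,-3,0, 0,0,0,0,0,0,0, 0,0,0,0,0,0,0]'; python3 -m inch '[0,0,0,0,0,-2,0, 0,0,0,0,0,-2,0, 0,0,0,0,0,0,0]'
python3 - <<'E'
from h import *
s=manip.get_state();print(s['time'],s['tcp_pos'],s['wrist_force'],s['wrist_torque'])
E
```

```text
time: 6.75
tcp_pos: [0.543, -0.1509, 0.1504]
tcp_rot: [-0.141, 0.99, 0.0, -0.0]
wrist_force: [0.8, 0.7, -1.9]
opening: 0.0231
time: 7.0
tcp_pos: [0.5433, -0.151, 0.1464]
tcp_rot: [-0.141, 0.99, -0.0, 0.0]
wrist_force: [0.3, -0.2, -1.2]
opening: 0.0233
7.0 [ 0.54333432 -0.15096106  0.14636488] [ 0.26093913 -0.18824452 -1.19098884] [-0.04910038 -0.17165203 -0.02163449]
```

Run:
```python
from h import *
shot('side','s7');shot('wrist','w7')
s=manip.get_state();print(s['time'],s['tcp_pos'],s['wrist_force'])
p,d,c=load('w7'); q,e,g=load('s7')
def crop(p,u0,v0,w,h,s): return cv2.resize(np.ascontiguousarray(p[v0:v0+h,u0:u0+w,::-1]),(w*s,h*s),interpolation=cv2.INTER_CUBIC)
cv2.imwrite('pics/w7a.png',np.hstack([crop(p,235,150,45,45,9),crop(q,255,205,40,45,9)]))
```

```text
7.1 [ 0.54338224 -0.15095426  0.14667509] [ 0.34960747 -0.17191038 -1.92695872]
```

View pics/w7a.png

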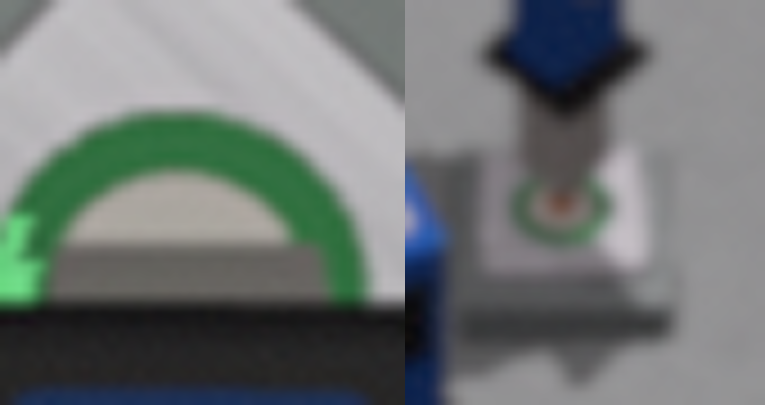

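Run:
```python
from h import *
q,e,g=load('s7')
a=np.ascontiguousarray(q[215:240,303-45:303-15,::-1])
cv2.imwrite('pics/s7b.png',cv2.resize(a,(780,650)[:2] if 0 else (720,600),interpolation=cv2.INTER_CUBIC))
for z,P in [('ctr',[.5437,-.1523,.03])]: print(proj(g,[P]))
```

```text
[[271.32424097 226.70942438]]
```

View pics/s7b.png

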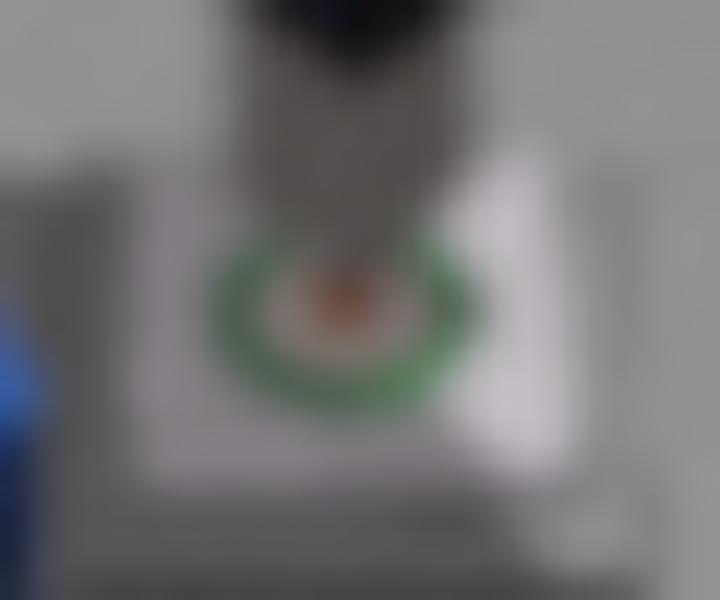

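```bash
python3 -m inch '[0,0,0,0,-0.4,-2,0, 0,0,0,0,0,-2,0, 0,0,0,0,0,0,0, 0,0,0,0,0,0,0]'
python3 - <<'E'
from h import *
shot('side','s8');shot('wrist','w8')
s=manip.get_state();print(s['time'],s['tcp_pos'],s['wrist_force'])
p,d,c=load('w8'); q,e,g=load('s8')
def crop(p,u0,v0,w,h,s): return cv2.resize(np.ascontiguousarray(p[v0:v0+h,u0:u0+w,::-1]),(w*s,h*s),interpolation=cv2.INTER_CUBIC)
cv2.imwrite('pics/w8a.png',np.hstack([crop(p,235,150,45,45,9),crop(q,258,210,25,30,13)[:,:,:]] if 0 else [crop(p,235,150,45,36,10),crop(q,258,215,30,30,12)]))
E
```

```text
time: 7.43
tcp_pos: [0.5434, -0.1513, 0.1426]
tcp_rot: [-0.141, 0.99, 0.0, 0.0]
wrist_force: [0.7, 1.5, 1.2]
opening: 0.0231
7.5333 [ 0.54339671 -0.15126519  0.14273652] [0.07203951 0.94122207 0.18228301]
```

View pics/w8a.png

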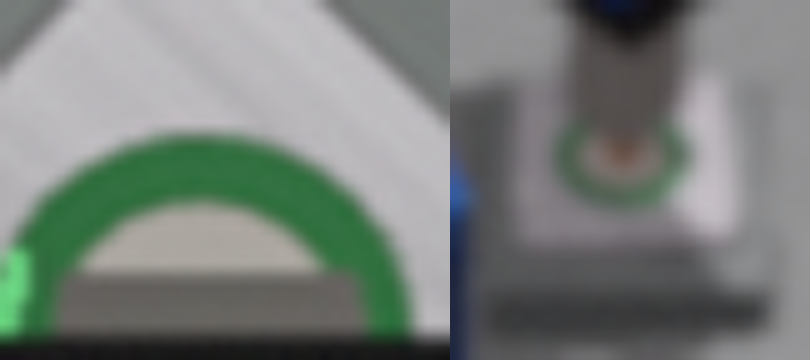

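```bash
python3 - <<'E'
from h import *
p,d,c=load('w8')
n=atz(c,235+20.5-.5,150+13.25-.5,.03); a=np.radians(16.2); print(n+.018*np.array([np.cos(a),np.sin(a),0]))
p,d,c=load('w7')
n=atz(c,235+183/9-.5,150+110/9-.5,.03); a=np.radians(16.2); print(n+.018*np.array([np.cos(a),np.sin(a),0]))
E
python3 -m inch '[0,0,0,0.1,-0.6,-1.5,0, 0,0,0,0,0,-1.5,0, 0,0,0,0,0,0,0, 0,0,0,0,0,0,0]'
python3 - <<'E'
from h import *
shot('side','s9');shot('wrist','w9')
s=manip.get_state();print(s['time'],s['tcp_pos'],s['wrist_force'])
p,d,c=load('w9'); q,e,g=load('s9')
def crop(p,u0,v0,w,h,s): return cv2.resize(np.ascontiguousarray(p[v0:v0+h,u0:u0+w,::-1]),(w*s,h*s),interpolation=cv2.INTER_CUBIC)
cv2.imwrite('pics/w9a.png',np.hstack([crop(p,235,150,45,36,10),crop(q,258,215,30,30,12)]))
E
```

```text
[ 0.54369476 -0.1508703   0.03      ]
[ 0.54370912 -0.1507407   0.03      ]
time: 7.87
tcp_pos: [0.5434, -0.1518, 0.1396]
tcp_rot: [-0.141, 0.99, 0.0, 0.0]
wrist_force: [0.9, 2.1, 1.1]
opening: 0.0233
7.9667 [ 0.54342083 -0.15182205  0.13967725] [0.60079345 1.54022639 2.22510865]
```

View pics/w9a.png

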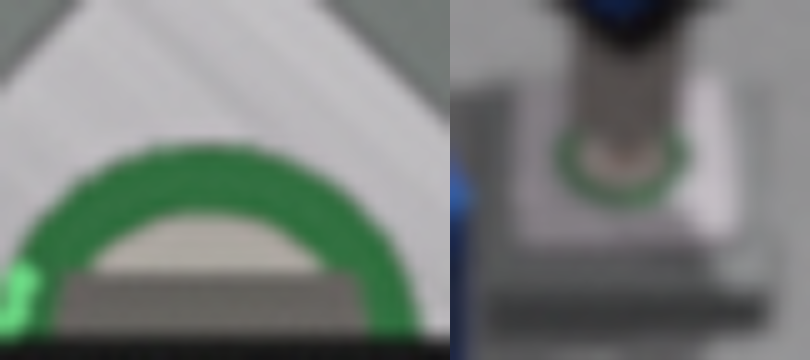

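```bash
for i in 1 2 3 4 5; do python3 -m inch '[0,0,0,0,0,0,0]' | egrep 'tcp_pos|force'; done
```

```text
tcp_pos: [0.5434, -0.1518, 0.1397]
wrist_force: [0.4, 2.5, 1.2]
tcp_pos: [0.5434, -0.1518, 0.1397]
wrist_force: [0.0, 2.3, 2.2]
tcp_pos: [0.5434, -0.1518, 0.1396]
wrist_force: [0.3, 2.6, 2.1]
tcp_pos: [0.5434, -0.1518, 0.1396]
wrist_force: [0.9, 1.7, 1.9]
tcp_pos: [0.5434, -0.1519, 0.1396]
wrist_force: [1.0, 2.5, 2.6]
```

```bash
for i in 1 2; do python3 -m inch '[0,0,0,0,0,0,0, 0,0,0,0,0,0,0, 0,0,0,0,0,0,0, 0,0,0,0,0,0,0, 0,0,0,0,0,0,0, 0,0,0,0,0,0,0, 0,0,0,0,0,0,0, 0,0,0,0,0,0,0, 0,0,0,0,0,0,0, 0,0,0,0,0,0,0, 0,0,0,0,0,0,0, 0,0,0,0,0,0,0]' ; done
python3 - <<'E'
from h import *
shot('side','s10'); q=load('s10')[0]
cv2.imwrite('pics/s10a.png',cv2.resize(np.ascontiguousarray(q[180:240,240:310,::-1]),(700,600),interpolation=cv2.INTER_CUBIC))
E
```

```text
time: 9.38
tcp_pos: [0.5434, -0.1519, 0.1396]
tcp_rot: [-0.141, 0.99, -0.0, -0.0]
wrist_force: [-0.1, 2.9, 1.6]
opening: 0.0231
time: 10.38
tcp_pos: [0.5433, -0.1519, 0.1396]
tcp_rot: [-0.141, 0.99, 0.0, -0.0]
wrist_force: [0.2, 2.8, 2.0]
opening: 0.0234
```

View pics/s10a.png

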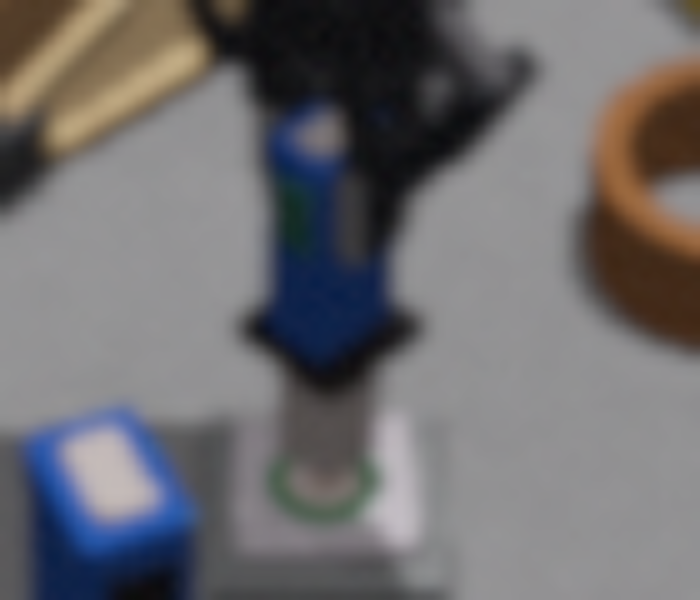

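```bash
python3 -m inch '[0,0,0,0,0,8,0, 0,0,0,0,0,20,0, 0,0,0,0,0,32,0, 0,0,0,0,0,32,0, 0,0,0,0,10,20,0, 0,0,0,-6,34,5.5,0, 0,0,0,-10,37,0,0, 0,0,0,-10,37,0,0, 1.13,-4.78,0,-8,37,0,0, 1.13,-4.78,0,-8,37,0,0, 1.13,-4.78,0,-8,37,0,0, 1.13,-4.78,0,0,25,0,0]'; python3 -m inch '[1.13,-4.78,0,0,11.6,0,0, 0,0,0,0,0,0,0, 0,0,0,0,0,0,0, 0,0,0,0,0,0,0]'
python3 - <<'E'
from h import *
from scipy.spatial.transform import Rotation as Ro
shot('side','s11');shot('wrist','w11')
s=manip.get_state();T=Ro.from_quat(s['tcp_rot']).as_matrix(); print(s['time'],s['tcp_pos'],'z',T[:,2],s['wrist_force'],s['opening'])
n=np.array([-.405,-.096,.9092]);n/=np.linalg.norm(n)
print('angle err rotvec deg',np.degrees(np.cross(T[:,2],-n)))
q,e,g=load('s11')
cv2.imwrite('pics/s11a.png',cv2.resize(np.ascontiguousarray(q[90:190,190:310,::-1]),(720,600),interpolation=cv2.INTER_CUBIC))
E
```

```text
time: 11.43
tcp_pos: [0.4914, 0.1041, 0.2574]
tcp_rot: [-0.139, 0.975, 0.016, 0.171]
wrist_force: [-0.3, -0.6, -3.2]
opening: 0.0234
time: 11.77
tcp_pos: [0.4943, 0.1128, 0.2581]
tcp_rot: [-0.138, 0.967, 0.018, 0.212]
wrist_force: [-0.0, -0.0, -1.4]
opening: 0.0231
11.8667 [0.49499806 0.11264481 0.25799157] z [ 0.40458401  0.09419087 -0.90963721] [-0.04380872  0.04984498 -2.01724558] 0.02338614433641807
angle err rotvec deg [ 0.09665395 -0.03181772  0.03969462]
```

View pics/s11a.png

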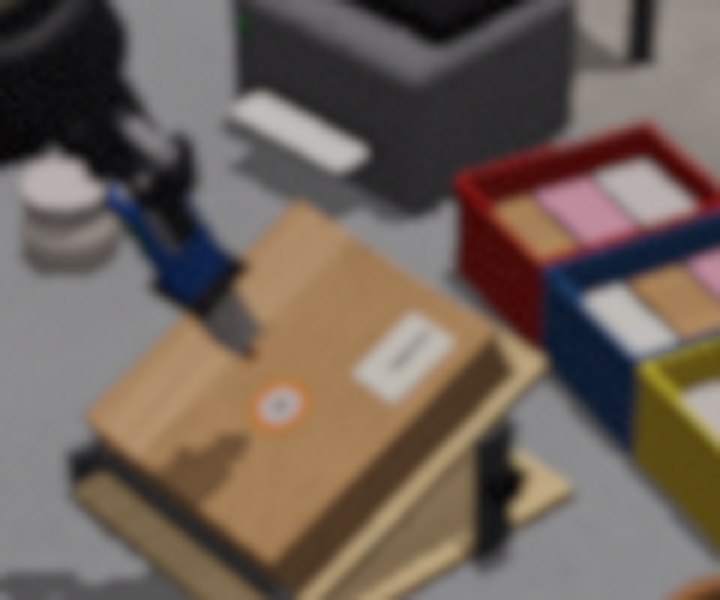

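View pics/w11.png

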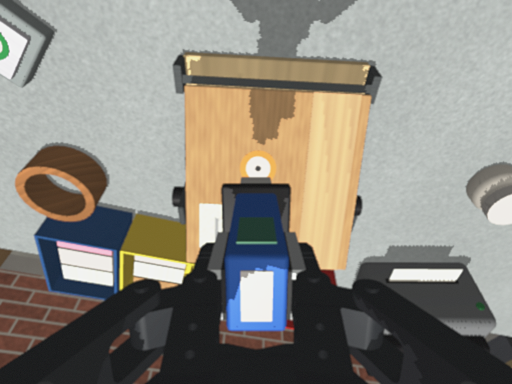

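Run:
```python
from h import *
from scipy.spatial.transform import Rotation as Ro
p,d,c=load('w11')
cv2.imwrite('pics/w11a.png',cv2.resize(np.ascontiguousarray(p[145:190,230:285,::-1]),(770,630)[:2] if 0 else (715,585),interpolation=cv2.INTER_CUBIC))
m=np.zeros(d.shape,np.uint8)
for P in ([(195,92),(240,92),(235,180),(195,200)],[(285,100),(360,100),(348,255),(300,240)]): cv2.fillPoly(m,[np.array(P,np.int32)],1)
v,u=np.nonzero(m&(d>0)); P=np.array([world(c,a,b,d[b,a]) for a,b in zip(u,v)])
for _ in range(5):
    m0=P.mean(0); n=np.linalg.svd(P-m0,full_matrices=0)[2][2]; n*=np.sign(n[2]); r=(P-m0)@n; P=P[abs(r)<2.5*r.std()+1e-4]
print('n',n,np.degrees(np.arccos(n[2])),np.degrees(np.arctan2(-n[1],-n[0])),r.std(),len(P))
R=np.array(c['R']);o=-R.T@np.array(c['t'])
s=manip.get_state();T=Ro.from_quat(s['tcp_rot']).as_matrix()
for uv in [(258,168)]:
    dd=R.T@ray(c,*uv); X=o+dd*((m0-o)@n)/(dd@n); print(X,'in tcp',T.T@(X-s['tcp_pos'])*1e3)
print(np.degrees(np.cross(T[:,2],-n)))
```

```text
n [-0.40445405 -0.09673128  0.90942838] 24.57352281561225 13.450491400767872 0.0006862473160314782 13331
[0.56194419 0.13160397 0.10423258] in tcp [  0.47569922   3.31554528 168.73601815]
[0.13352883 0.00193214 0.05959037]
```

View pics/w11a.png

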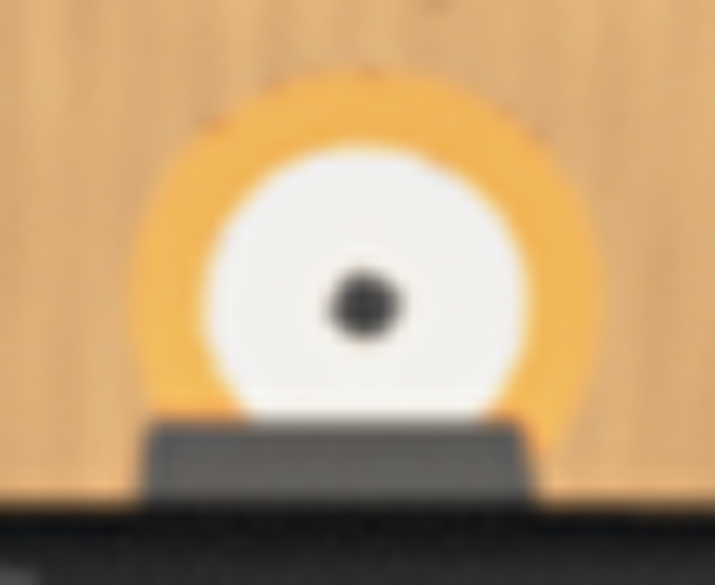

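Run:
```python
from h import *
from scipy.spatial.transform import Rotation as Ro
s=manip.get_state();T=Ro.from_quat(s['tcp_rot']).as_matrix();print(T.round(4)); print(T@[1.2,1.95,0],T@[0,0,45])
```

```text
[[-0.8727 -0.2735  0.4046]
 [-0.2577  0.9616  0.0942]
 [-0.4148 -0.022  -0.9096]]
[-1.58042314  1.565989   -0.54077829] [ 18.20628033   4.23858916 -40.93367463]
```

```bash
python3 -m inch '[0,0,0,-1.6,1.6,-0.5,0, 0,0,0,3,0.7,-6.8,0, 0,0,0,5.4,1.3,-12,0, 0,0,0,5.4,1.3,-12,0, 0,0,0,4.4,1.0,-10.1,0, 0,0,0,0,0,0,0, 0,0,0,0,0,0,0, 0,0,0,0,0,0,0]'
cat > look.py <<'E'
import sys
from h import *
from scipy.spatial.transform import Rotation as Ro
k=sys.argv[1]
shot('side','s'+k);shot('wrist','w'+k)
s=manip.get_state();T=Ro.from_quat(s['tcp_rot']).as_matrix(); print(s['time'],s['tcp_pos'],'z',T[:,2],s['wrist_force'],s['opening'])
n=np.array([-.4045,-.0965,.9093]);X=np.array([.5619,.1316,.1042])
print('tilt err',np.degrees(np.cross(T[:,2],-n)),'spot in tcp',T.T@(X-s['tcp_pos'])*1e3,'Fz tool out',s['wrist_force']@n)
p=load('w'+k)[0];q=load('s'+k)[0]
f=lambda a,w,h:cv2.resize(np.ascontiguousarray(a[:,:,::-1]),(w,h),interpolation=cv2.INTER_CUBIC)
cv2.imwrite('pics/l'+k+'.png',np.hstack([f(p[150:190,230:285],440,320),f(q[140:172,215:251],360,320)]))
E
python3 look.py 12
```

```text
time: 12.53
tcp_pos: [0.5102, 0.1194, 0.2159]
tcp_rot: [-0.138, 0.967, 0.019, 0.212]
wrist_force: [0.5, 0.4, -1.5]
opening: 0.0233
12.6333 [0.51031562 0.11947665 0.21637971] z [ 0.40529312  0.09551529 -0.90918332] [-0.11270348 -0.3860123  -2.43167964] 0.023235936049253975
tilt err [0.05065721 0.04402492 0.02720691] spot in tcp [-1.46264668e+00 -1.08264678e-01  1.24056680e+02] Fz tool out -2.1282875556471557
```

View pics/l12.png

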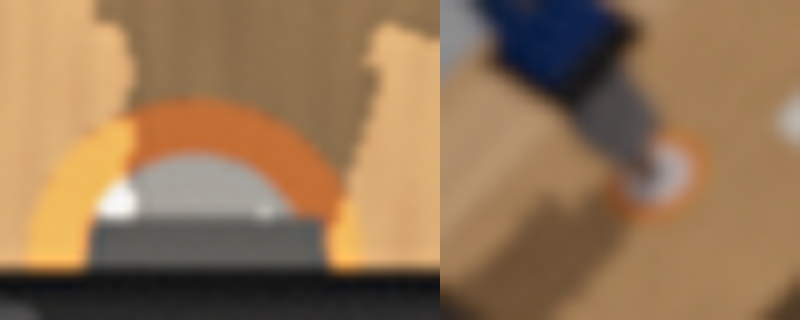

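```bash
python3 -m inch '[0,0,0,0.9,-1,0.3,0, 0,0,0,0,0,0,0, 0,0,0,1.2,0.3,-2.7,0, 0,0,0,0,0,0,0, 0,0,0,0,0,0,0, 0,0,0,0,0,0,0]'; python3 look.py 13
```

```text
time: 13.13
tcp_pos: [0.512, 0.1189, 0.2132]
tcp_rot: [-0.138, 0.967, 0.019, 0.212]
wrist_force: [-0.2, -0.9, -2.9]
opening: 0.0236
13.2333 [0.51203257 0.11891509 0.21329765] z [ 0.40442526  0.09564421 -0.90955615] [ 0.47519181  0.40048961 -1.96620294] 0.02330245050624471
tilt err [ 0.04600187 -0.00983079  0.01942053] spot in tcp [ -1.49846413   0.7921881  120.61132247] Fz tool out -2.01873067046609
```

View pics/l13.png

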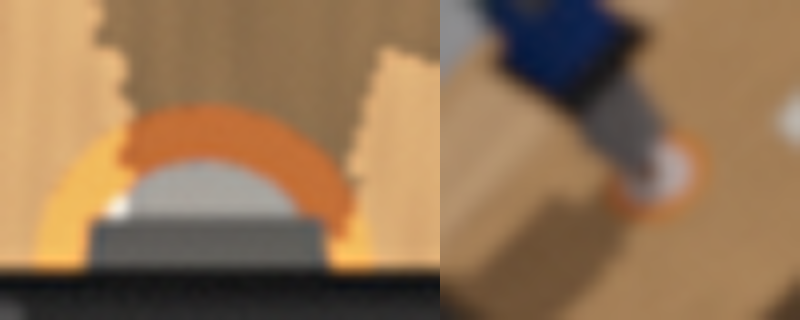

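Run:
```python
from h import *
from scipy.spatial.transform import Rotation as Ro
p,d,c=load('w13'); n=np.array([-.4045,-.0965,.9093]);X0=np.array([.5619,.1316,.1042])
R=np.array(c['R']);o=-R.T@np.array(c['t']);dd=R.T@ray(c,255.1,162.4);A=o+dd*((X0-o)@n)/(dd@n)
s=manip.get_state();T=Ro.from_quat(s['tcp_rot']).as_matrix()
print('apex in tcp',T.T@(A-s['tcp_pos'])*1e3)
q,e,g=load('s13')
for nm,P in [('spot',X0),('spot+1up',X0+.01*T[:,0]*-1),('spot+10y',X0+.01*T[:,1]),('n10',X0+.01*n)]: print(nm,proj(g,[P])-proj(g,[X0]),proj(g,[P]))
cv2.imwrite('pics/s13b.png',cv2.resize(np.ascontiguousarray(q[145:170,222:252,::-1]),(720,600),interpolation=cv2.INTER_CUBIC))
```

```text
apex in tcp [ 16.62468745   0.51204892 120.6186674 ]
spot [[0. 0.]] [[235.33594856 156.33894039]]
spot+1up [[ 1.9034934  -2.11689269]] [[237.23944196 154.2220477 ]]
spot+10y [[-1.94659138 -1.23301422]] [[233.38935717 155.10592617]]
n10 [[-1.04230584 -1.59902319]] [[234.29364272 154.7399172 ]]
```

View pics/s13b.png

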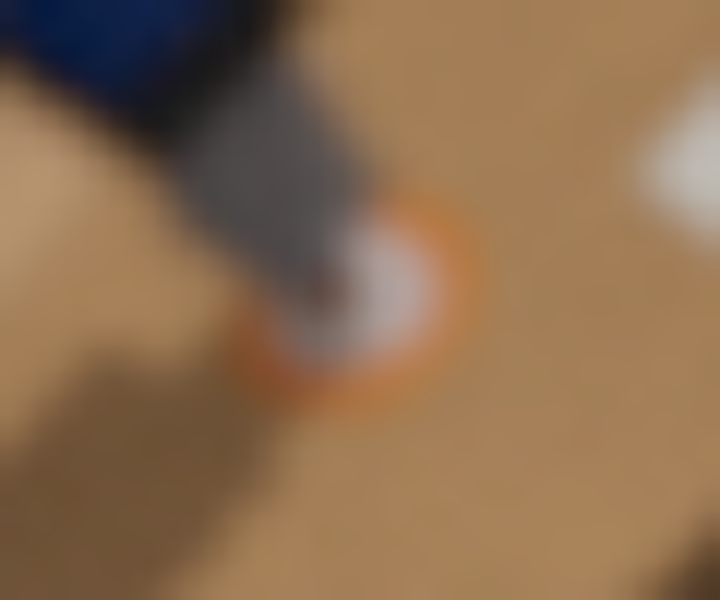

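```bash
python3 -m inch '[0,0,0,0.9,-0.3,0.4,0, 0,0,0,0,0,0,0, 0,0,0,0,0,0,0, 0,0,0,0.8,0.2,-1.8,0, 0,0,0,0.8,0.2,-1.8,0, 0,0,0,0.8,0.2,-1.8,0, 0,0,0,0.4,0.1,-0.9,0, 0,0,0,0,0,0,0, 0,0,0,0,0,0,0]'; python3 look.py 14
```

```text
time: 13.98
tcp_pos: [0.5159, 0.1193, 0.2075]
tcp_rot: [-0.138, 0.967, 0.019, 0.212]
wrist_force: [-0.3, 0.2, 0.5]
opening: 0.0233
14.0833 [0.5158807  0.11925104 0.2075549 ] z [ 0.40472812  0.09554564 -0.90943179] [-1.05010172  0.46469082  0.78506691] 0.023017858149895855
tilt err [0.05044991 0.00883018 0.02337963] spot in tcp [ -0.40546611   1.42634516 113.79942292] Fz tool out 1.0937848182679204
```

View pics/l14.png

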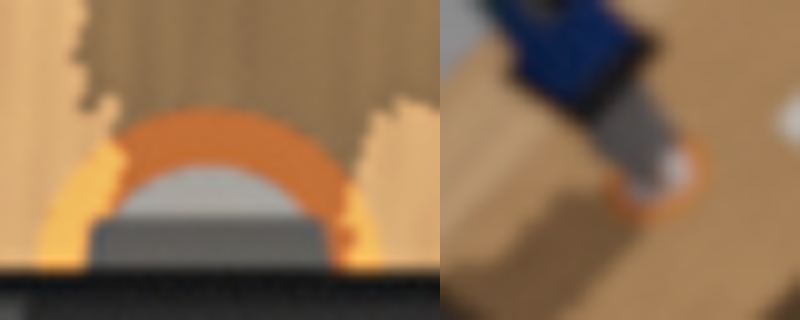

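```bash
python3 -m inch '[0,0,0,0.5,0.1,-1,0, 0,0,0,0.3,0.1,-0.8,0, 0,0,0,0,0,0,0]'; for i in 1 2 3 4 5 6; do python3 -m inch '[0,0,0,0,0,0,0]' | egrep 'tcp_pos|force'; done; python3 look.py 15
```

```text
time: 14.33
tcp_pos: [0.5167, 0.1195, 0.2056]
tcp_rot: [-0.138, 0.967, 0.019, 0.212]
wrist_force: [-0.8, -0.5, 1.3]
opening: 0.0233
tcp_pos: [0.5167, 0.1195, 0.2057]
wrist_force: [-0.9, -1.2, 0.3]
tcp_pos: [0.5167, 0.1194, 0.2057]
wrist_force: [-0.2, -0.5, 1.4]
tcp_pos: [0.5167, 0.1195, 0.2057]
wrist_force: [0.8, -1.1, 1.1]
tcp_pos: [0.5166, 0.1195, 0.2057]
wrist_force: [0.5, -0.6, 0.5]
tcp_pos: [0.5166, 0.1195, 0.2057]
wrist_force: [0.1, -0.8, 1.9]
tcp_pos: [0.5166, 0.1195, 0.2057]
wrist_force: [-0.4, -0.8, 1.3]
14.9333 [0.51664106 0.11944669 0.20568038] z [ 0.4046546   0.09557066 -0.90946187] [-0.70454898 -0.77002089  0.57103563] 0.023326051709732936
tilt err [0.04931297 0.0043031  0.02239343] spot in tcp [ -0.47797942   1.40227725 111.76827713] Fz tool out 0.878539778190087
```

View pics/l15.png

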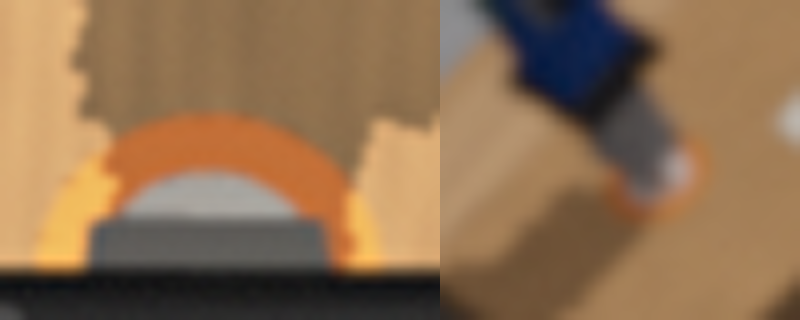

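```bash
python3 -m inch '[0,0,0,0.4,0.1,-0.8,0, 0,0,0,0.3,0.1,-0.7,0, 0,0,0,0,0,0,0]'; for i in 1 2 3 4 5 6 7 8; do python3 -m inch '[0,0,0,0,0,0,0]' | egrep 'tcp_pos|force'; done; python3 look.py 16
python3 - <<'E'
from h import *
p,d,c=load('w16')
m=np.zeros(d.shape,np.uint8)
shot('top','t16'); a=load('t16')[0][120:225,145:250,::-1]; b=load('t0')[0][120:225,145:250,::-1]
cv2.imwrite('pics/tt.png',cv2.resize(np.hstack([a,b]),(800,400),interpolation=cv2.INTER_CUBIC))
E
```

```text
time: 15.18
tcp_pos: [0.5174, 0.1197, 0.204]
tcp_rot: [-0.138, 0.967, 0.019, 0.212]
wrist_force: [0.1, -1.2, 2.1]
opening: 0.0232
tcp_pos: [0.5173, 0.1197, 0.2041]
wrist_force: [-0.5, -1.0, 2.1]
tcp_pos: [0.5173, 0.1196, 0.2041]
wrist_force: [-0.9, -1.3, 1.8]
tcp_pos: [0.5173, 0.1197, 0.2041]
wrist_force: [-0.5, -1.9, 2.4]
tcp_pos: [0.5173, 0.1197, 0.2042]
wrist_force: [-2.1, -1.4, 1.4]
tcp_pos: [0.5173, 0.1197, 0.2041]
wrist_force: [-1.6, -1.4, 2.3]
tcp_pos: [0.5173, 0.1197, 0.2041]
wrist_force: [-0.6, -1.4, 1.9]
tcp_pos: [0.5173, 0.1197, 0.2041]
wrist_force: [-1.2, -1.0, 1.9]
tcp_pos: [0.5173, 0.1197, 0.2041]
wrist_force: [-0.2, -1.8, 0.7]
15.95 [0.51731745 0.11966762 0.204148  ] z [ 0.40459786  0.09558126 -0.90948601] [-0.78947849 -0.43339345  1.95833554] 0.023746828442550313
tilt err [0.0488939  0.00078729 0.02183389] spot in tcp [ -0.47351431   1.34029925 110.07982146] Fz tool out 2.141881021670461
```

View pics/l16.png

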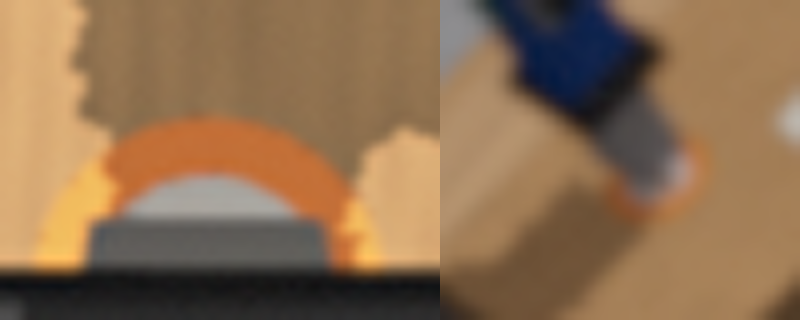

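View pics/s16.png

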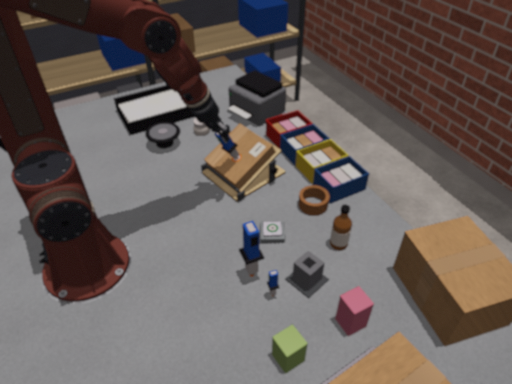

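View pics/w16.png

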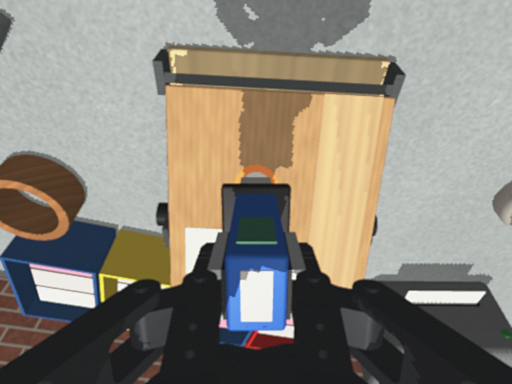

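```bash
python3 - <<'E'
from h import *
p,d,c=load('w16')
m=np.zeros(d.shape,np.uint8)
for P in ([(175,100),(232,100),(228,175),(180,215)],[(300,105),(380,105),(360,255),(300,225)]): cv2.fillPoly(m,[np.array(P,np.int32)],1)
v,u=np.nonzero(m&(d>0)); P=np.array([world(c,a,b,d[b,a]) for a,b in zip(u,v)])
for _ in range(5):
    m0=P.mean(0); n=np.linalg.svd(P-m0,full_matrices=0)[2][2]; n*=np.sign(n[2]); r=(P-m0)@n; P=P[abs(r)<2.5*r.std()+1e-4]
print('n',n,np.degrees(np.arccos(n[2])),r.std(),len(P),'plane offset at spot mm',(m0-np.array([.5619,.1316,.1042]))@n*1e3)
E
for i in 1 2; do python3 -m inch '[0,0,0,0,0,0,0, 0,0,0,0,0,0,0, 0,0,0,0,0,0,0, 0,0,0,0,0,0,0, 0,0,0,0,0,0,0, 0,0,0,0,0,0,0, 0,0,0,0,0,0,0, 0,0,0,0,0,0,0, 0,0,0,0,0,0,0, 0,0,0,0,0,0,0, 0,0,0,0,0,0,0, 0,0,0,0,0,0,0]' ; done
```

```text
n [-0.40486401 -0.09688258  0.90922984] 24.600862802896902 0.0006466119947842537 14711 plane offset at spot mm 0.03942872889105705
time: 17.0
tcp_pos: [0.5173, 0.1197, 0.2041]
tcp_rot: [-0.138, 0.967, 0.019, 0.212]
wrist_force: [-0.9, -1.9, 2.0]
opening: 0.0233
time: 18.0
tcp_pos: [0.5173, 0.1197, 0.2041]
tcp_rot: [-0.138, 0.967, 0.019, 0.212]
wrist_force: [-1.1, -0.7, 2.5]
opening: 0.0234
```

Slope unchanged (24.60°), held for nearly 3 s, force steady. Handing in.

```bash
python3 -c "
from cell import manip
manip.sign_off(); print('ok')"
```

```text
the job is handed in; nothing more can be done
ok
```

I lifted the middle-sized meter straight out of its dock and checked it on both spots. I handed the job in at about 18 s, with the meter still pressed on the carton.

| Spot | Hold | Measured force | Estimated tip travel | Tip centring (judged from the camera views) |
|---|---|---|---|---|
| Green ring on the check block | about 2.5 s, upright | about 4.1 N | about 8 mm | within about 1 mm |
| Orange ring on the carton | almost 3 s before hand-in, then still held | about 4.2 N | about 8 to 8.5 mm | within about 1 mm |

- **Squareness:** on the carton, the tool was aligned to the measured surface normal within about 0.1°.
- **Stand slope:** it measured 24.60° both before and during the press. The carton plane had shifted by less than 0.1 mm, and I saw nothing else disturbed on the bench.

**Doubts and disagreements:**
- **Camera positions:** the side and top cameras disagreed with each other by up to about 6 mm, so I centred with the wrist camera and cross-checked against the side view.
- **Tip hidden:** the collar and body hid the tip itself from the wrist camera, so the travel comes from force and geometry. Those agreed within about 1 mm.
- **Sideways force:** a small sideways force remained in the contacts: about 2 N on the check block, from a 0.6 mm centring nudge, and about 1 to 1.5 N on the carton.

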